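Reset the phone tray's stop screw

TASK

The phone tray of the dark charging block springs out too far. Slacken the lock nut by swinging its red lever anticlockwise (seen from above) by about a sixth of a turn, then turn the adjuster bar in the middle until its orange needle points at the orange post, and then swing the red lever back clockwise all the way home to lock it. Do not turn the adjuster while the nut is tight, and do not press the chrome release button.

Things in the scene. Friction and masses are not known exactly. Their poses are not given: they have to be found in the camera images.
- charging_block: Fixed dark block, 250 x 170 x 45 mm high, aluminium tray out of its -x end. Origin: at table height under the vertical axis shared by brass lock nut and adjuster; block spans x -160 to +90, y -85 to +85 mm. x points from the axis to the orange post (8 mm wide, 48 to 62 mm out, top 73 mm above table), z up. The white lamp dimmer with a black bar knob is not part of it.
- lock_nut (a joint): Turn of the nut, rad, anticlockwise from above: 0 tight stop, 0.7 and more slack, 1.3 slack stop; stays put; 0.12 N m (1.5 N at the grip). Its lever has an upright red grip 12 mm thick, 70 to 100 mm from the axis, 53 to 95 mm above the table, clear beneath. At value q the lever points from the axis at angle 2.54 + q about the block's z, from its x axis.
- adjuster (a joint): Turn of the screw, rad, anticlockwise from above: 0 = orange needle at the post; starts 0.8 to 1.4; stops -0.6, 1.8; stays put; 0.04 N m. Grip: aluminium bar centred on the axis, 44 mm long, 12 thick, 103 to 133 mm above the table; at value q bar and needle lie at angle q about the block's z, from its x axis. The needle under it reaches 44 mm out, top 73 mm above table.
- release_button (a joint): Travel in m of the round chrome push button, 26 mm wide, on top of the block, 130 mm from the axis towards -x and 55 mm towards +y in the block's frame: 0 = up, 0.005 = fully pressed (6 N). To be left alone.

How it is judged (in metres and radians):
On the way, in this order (a step that is already met when the one before it is completed fails the run):
1. the lock nut is slackened (0.7 rad or more) while the adjuster is still as found (over 0.65 rad) (value of joint lock_nut above 0.7 rad and value of joint adjuster above 0.65 rad), for 0.2 s.
2. with the nut slack (over 0.6 rad), the adjuster is within 10 degrees of the post (value of joint lock_nut above 0.6 rad and value of joint adjuster between -0.175 and 0.175 rad), for 0.2 s.
At the end, for the whole second after the job is handed in: The lock nut is back home within 10 degrees (0.175 rad) of tight, the adjuster stands within 10 degrees (0.175 rad) of the orange post, both are at rest and the release button is up (value of joint each of lock_nut, adjuster below 0.175 rad and value of joint adjuster above -0.175 rad and velocity of joint lock_nut between -0.1 and 0.1 rad/s and velocity of joint adjuster between -0.1 and 0.1 rad/s and value of joint release_button below 0.0025 m); the robot touches nothing.
It fails at once if the adjuster is turned while the nut is tight (value of joint lock_nut below 0.25 rad and value of joint adjuster between 0.25 and 0.65 rad).
It fails at once if the release button is pressed (value of joint release_button above 0.003 m).
It also fails if it takes over 61 s, if anything falls off the work surface, if the arm or the gripper's body presses on something with over 40 N, if the wrist force passes 120 N, or if a joint passes its speed limit or range.

ROBOT

A 6-joint arm with a two-finger parallel gripper is mounted at the origin on the work surface. World frame = base frame: x ahead of the robot, y to its left, z up, the work surface at z = 0. Lengths are in m, angles in degrees, forces in N, time in s.
With the tool pointing down it reaches from about 0.4 to 0.825 m from the base axis. Payload 7 kg.
Tool frame: the origin (TCP) lies at the very end of the fingers, on their centre line; the grasp point (between the pads) lies tcp_to_grasp behind it (tcp_to_grasp is the distance from the TCP to the grasp point, in m); x points along the fingers, y is the direction in which the jaws open and shut, and the axes are right-handed (so a half turn about x gives the same grasp; the last joint's range is limited). The gripper opens to 88 mm and grips with 3 to 60 N. Pads are 19 mm wide; open, the fingers measure 130 mm over their backs; the gripper's body (78 mm by 193 mm) begins 47 mm behind the grasp point.
Start: joints at [16.507, 20.546, 0.682, 0, -70.136, -16.507], TCP at [0.675, -0, 0.227] pointing down, gripper open.
Joint ranges: [-176.03, 176.03], [-82.01, 121.73], [-58.28, 71.71], [-173.87, 95.51], [-174.79, -0.11], [-173.66, 173.66]. Speed limits (degrees/s): [136.94, 136.94, 172.46, 180, 180, 180].

INTERFACE

Orientations are given as [roll, pitch, yaw] about the fixed x, y, z axes, in that order (R = Rz(yaw) Ry(pitch) Rx(roll)).
In Python, from plant import * gives the robot as it stands. The module is installed in compiled form; this text tells all that it offers.
- The arm moves only by the shell command python3 -m pendant 'ROWS'. ROWS is JSON, a list of rows, each an object with "claw": the finger opening in mm, from 0 to 87.6; "linear": the shift along the tool's x, y, z in mm, a list of three; "twist": the turn about the tool's x in rad. In form: [{"claw": claw, "linear": [tx, ty, tz], "twist": twist}, ...]. A call has exactly 10 rows; each row shifts and turns the commanded pose from where the row before left it, along the tool's axes as they then stand; what a row does not reach is not made up. A row lasts 1/12 s, in which the tool goes at most 41.7 mm and 7.16 degrees, less where a joint would pass 70% of its speed; a pose out of reach is approached as far as the arm can. A call with a gripper value outside its range is refused whole. The fingers move at their own pace and stop on an object; the grip force is fixed at half the most. Time passes only in rows, so rows that do not move let the fingers close, or fill a call up. It gives the time, the measured TCP pose, the force and the opening at its end, in the units of the state.
- get_obs(): the state, without advancing time (a new reading comes with each control period).
- snapshot(name): name is "scene" or "side" or "wrist"; returns (picture, depth): 420x560x3 uint8, red, green, blue; 420x560 float32, m along the optical axis (not along the pixel's ray), 0 where there is no reading.
- camera_params(name): a dict with "fx", "fy", "cx", "cy" (pixels), "k1" (the pictures are not rectified: a ray, as slopes to the right and down, at radius r is drawn at 1 + k1 r^2 times it, then the intrinsics apply), "rvec" (rotation vector, rad) and "tvec" (3), from world to camera coordinates, as OpenCV has them. Camera axes: x right, y down, z forward; pixel columns grow to the right and rows downward; lengths in m; the calibration is good to about 2 mm. A picture is of the moment at which its call begins: read the wrist's pose just before it. camera_params takes no time and is no camera call; for the wrist camera it gives the pose at the moment of the call.
- close_job(): hands the job in, once; it reports no verdict.
Trained networks look in the newest picture that a camera, given by its name, has taken for a name from the list of things; names that differ only in an ending like _2 or _b are one class to them, and where a whole thing is asked for, a point or a joint stands for the part that bears it (a point fixed in the world has none). Each returns a list of dicts, best first, with "confidence" (0 to 1); they miss things now and then, are a little off and sometimes report something else, mostly with a low value. They report only what shows in the picture. A call takes as long as a camera call.
- boxes_of(camera, target): "xy" ([column, row] in pixels, amid what is visible of it).
The state is a dict: "clock": time; "joint_pos": joint angles; "qvel": joint speeds; "tau": joint torques, N m; "tool_pos": TCP position; "orientation": TCP orientation; "force": force on the tool from outside, world axes, zero at the start; "moment": the same for the moment, N m; "opening": finger opening in m.
Only numpy, scipy, OpenCV 4.12 (cv2) and the standard library are available. Lean on these libraries where they do the work, as an engineer would, in place of code of your own. Each camera call takes 0.05 s, during which the arm holds its last target. There are 200 camera calls.

## Working session

There is one attempt and no reset: what is moved stays moved. The work goes in short steps, Python scripts to look and compute and a shell command to move; the robot and the scene stay as the last step left them, time stands still between calls to the robot, and variables do not carry over. Pictures are saved under pics/ and viewed, about 8 in all and at most 12, crops included, and the job is handed in when it is done.

```bash
mkdir -p pics
cat > h.py <<'E'
from plant import *
import numpy as np, cv2
def pt(cam,u,v,D=None,z=None,P=None):
    P=P or camera_params(cam)
    x,y=(u-P['cx'])/P['fx'],(v-P['cy'])/P['fy']
    a,b=x,y
    for _ in range(20):
        s=1+P['k1']*(a*a+b*b); a,b=x/s,y/s
    R=cv2.Rodrigues(np.array(P['rvec'],float))[0]; t=np.array(P['tvec'],float).ravel()
    C=-R.T@t; r=R.T@np.array([a,b,1])
    k=(z-C[2])/r[2] if z is not None else D
    return C+k*r
def save(n,p): cv2.imwrite('pics/'+n,np.ascontiguousarray(p[:,:,::-1]))
E
python3 - <<'E'
from h import *
o=get_obs();print(o['clock'],o['tool_pos'],o['orientation'],o['opening'])
import plant;print([k for k in dir(plant) if 'grasp' in k], globals().get('tcp_to_grasp'))
ims=[]
for c in ['scene','side','wrist']:
    p,d=snapshot(c);np.savez('/tmp/%s.npz'%c,p=p,d=d);ims.append(p)
    for t in ['charging_block','lock_nut','adjuster','release_button']:
        for b in boxes_of(c,t)[:2]:
            u,v=b['xy'];D=d[int(v),int(u)];print(c,t,b['xy'],round(b['confidence'],2),pt(c,u,v,D).round(3))
save('a.png',cv2.resize(np.hstack(ims[:2]),(800,300)));save('s.png',ims[0]);save('w.png',ims[2]);save('sd.png',ims[1])
E
```

```text
0.0 [ 6.74526782e-01 -2.07109485e-05  2.25624275e-01] [  94.89026066   89.90610838 -175.11564839] 0.08770478191893757
['tcp_to_grasp'] 0.0188
scene charging_block [243.5, 206.4] 0.86 [0.539 0.015 0.046]
scene lock_nut [264.8, 195.3] 0.72 [0.519 0.036 0.062]
scene adjuster [217.7, 173.3] 0.64 [0.564 0.002 0.119]
scene release_button [321.1, 168.0] 0.8 [0.439 0.072 0.067]
side charging_block [278.4, 254.7] 0.64 [ 0.509 -0.022  0.046]
side lock_nut [292.9, 227.2] 0.96 [0.531 0.02  0.061]
side adjuster [310.9, 216.7] 0.95 [ 0.554 -0.03   0.13 ]
side release_button [230.4, 206.3] 0.72 [0.433 0.061 0.067]
side release_button [291.4, 227.3] 0.17 [0.529 0.02  0.06 ]
wrist charging_block [408.6, 178.4] 0.97 [ 0.54  -0.014  0.062]
wrist lock_nut [385.9, 181.5] 0.74 [ 0.564 -0.011  0.062]
wrist adjuster [409.1, 193.4] 0.61 [ 0.561 -0.011  0.117]
```

View pics/s.png

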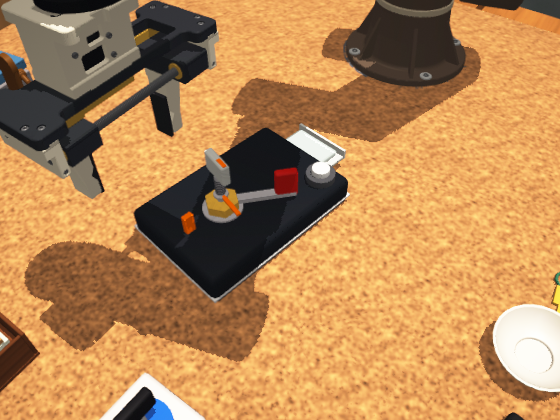

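View pics/w.png

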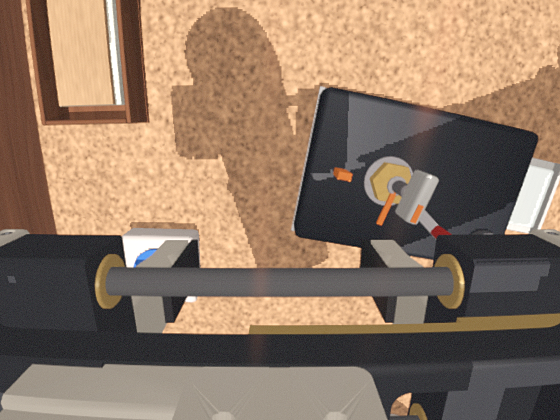

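The pictures show the dark block with its tray towards the robot, the orange post (scene 188,222; wrist 343,174), the red grip (scene 286,181) and the adjuster bar (scene 217,165). Next I fit the pose of the block.

```bash
cat > fit.py <<'E'
from h import *
def cloud(c,p,d,P=None):
    P=P or camera_params(c)
    v,u=np.nonzero((d>0.05)&(d<2)); K=np.array([[P['fx'],0,P['cx']],[0,P['fy'],P['cy']],[0,0,1.]])
    n=cv2.undistortPoints(np.stack([u,v],1).astype(np.float64)[:,None],K,np.array([P['k1'],0,0,0,0.]))[:,0]
    X=np.c_[n,np.ones(len(n))]*d[v,u][:,None]
    R=cv2.Rodrigues(np.array(P['rvec'],float))[0]
    return (X-np.array(P['tvec']).ravel())@R, p[v,u].astype(int)
def masks(X,C):
    hsv=cv2.cvtColor(C.astype(np.uint8)[None],cv2.COLOR_RGB2HSV)[0].astype(int)
    near=(abs(X[:,0]-.54)<.2)&(abs(X[:,1])<.2)
    h,s,v=hsv.T
    return dict(top=near&(v<70)&(abs(X[:,2]-.045)<.005),
     orange=near&(h>5)&(h<15)&(s>190)&(v>120)&(X[:,2]>.045)&(X[:,2]<.08),
     red=near&((h<4)|(h>174))&(s>170)&(v>60)&(X[:,2]>.05)&(X[:,2]<.105),
     bar=near&(X[:,2]>.103)&(X[:,2]<.14))
E
python3 - <<'E'
from fit import *
allp={}
for c in ['scene','side','wrist']:
    f=np.load('/tmp/%s.npz'%c);X,C=cloud(c,f['p'],f['d']);
    for k,m in masks(X,C).items():
        Y=X[m]; allp.setdefault(k,[]).append(Y)
        if len(Y)<5: print(c,k,len(Y));continue
        r=cv2.minAreaRect(Y[:,:2].astype(np.float32)*1000)
        print(c,k,len(Y),np.median(Y,0).round(4),Y[:,2].min().round(3),Y[:,2].max().round(3),np.round(r[0],1),np.round(r[1],1),round(r[2],1))
Y=np.vstack(allp['top']);r=cv2.minAreaRect(Y[:,:2].astype(np.float32)*1000);print(r,cv2.boxPoints(r))
Y=np.vstack(allp['orange']);
_,l,cn=cv2.kmeans(Y.astype(np.float32),2,None,(3,50,1e-5),5,0);print(cn)
E
```

```text
scene top 13193 [0.5521 0.0083 0.0454] 0.04 0.05 [5.222e+02 5.000e-01] [169.3 248.4] 79.6
scene orange 338 [ 0.6071 -0.013   0.0717] 0.045 0.076 [579.9  -4. ] [42.5 72.9] 42.2
scene red 567 [0.4989 0.0553 0.0838] 0.06 0.098 [496.1  53.5] [13.9 30. ] 42.8
scene bar 582 [ 0.561  -0.0006  0.1278] 0.105 0.136 [556.6  -6.2] [44.8 12.7] 70.5
side top 11536 [ 0.5162 -0.0305  0.0451] 0.04 0.05 [521.   -3.6] [168.6 245.5] 79.5
side orange 5 [ 0.6089 -0.0218  0.0588] 0.05 0.065 [607.5 -22.3] [1.4 9.9] 88.1
side red 164 [0.4944 0.0443 0.0829] 0.061 0.097 [494.2  47.2] [ 8.8 26. ] 48.0
side bar 421 [ 0.5537 -0.0183  0.1295] 0.103 0.136 [554.6  -9.4] [45.  12.5] 68.9
wrist top 18134 [ 0.5064 -0.0099  0.0441] 0.04 0.049 [521.8  -3.3] [165.6 247.1] 79.8
wrist orange 51 [ 0.6119 -0.0196  0.07  ] 0.053 0.073 [586.4  -1.7] [23.7 72.8] 43.1
wrist red 110 [0.5049 0.0399 0.071 ] 0.061 0.087 [504.8  41.1] [11.8  4.2] 45.1
wrist bar 1323 [ 0.5589 -0.0105  0.1297] 0.103 0.135 [556.5  -8.9] [43.6 12.5] 69.7
((521.8138427734375, -1.3932266235351562), (173.1683807373047, 248.41688537597656), 79.548095703125) [[ 383.95908  -64.0081 ]
 [ 628.2541  -109.07344]
 [ 659.6686    61.22165]
 [ 415.3736   106.28699]]
[[ 0.56543934  0.0183321   0.07267188]
 [ 0.61134654 -0.01605842  0.06311302]]
```

View pics/sd.png

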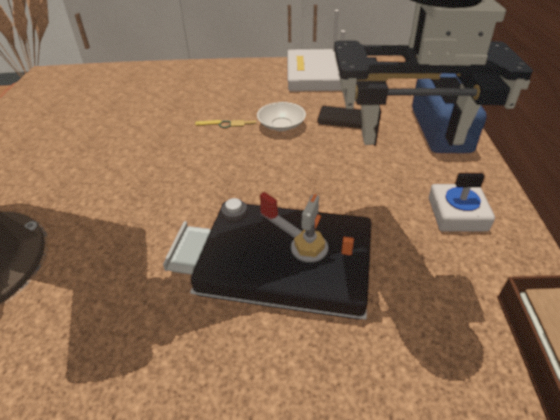

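```bash
cat > go.py <<'E'
from h import *
import sys
from scipy.spatial.transform import Rotation as Ro
A=np.array([.5562,-.0087]);Y0=np.radians(-10.4)
def polar(r,a): a=np.radians(a);return A+r*np.array([np.cos(a),np.sin(a)])
def rel(xy,z,jaw):
    """target TCP, jaw line angle (deg, world, mod 180) -> shift in present tool axes mm, twist rad"""
    o=get_obs();R=Ro.from_euler('xyz',o['orientation'],degrees=True).as_matrix()
    d=R.T@(np.r_[xy,z]-o['tool_pos'])*1000
    a=np.degrees(np.arctan2(R[1,1],R[0,1])); t=(jaw-a+90)%180-90
    print('clock',round(o['clock'],2),'tcp',o['tool_pos'].round(4),'jaw',round(a,1),'j6',o['joint_pos'][5].round(1),'open',round(o['opening']*1000,1),'F',np.round(o['force'],1))
    print('shift mm',d.round(1),'twist',round(np.radians(-t),3),'axes y',R[:,1].round(2),'z',R[:,2].round(2))
E
python3 -c "
from go import *
rel(polar(.085,135.1),.15,45.1)"
```

```text
clock 0.75 tcp [ 0.675  -0.      0.2266] jaw 180.0 j6 -16.5 open 88.0 F [-0.3  0.4  0.3]
shift mm [ 76.6 179.   51.3] twist -0.787 axes y [-1.  0. -0.] z [0. 1. 0.]
```

```bash
python3 -m pendant '[{"claw":87,"linear":[0,30,8.5],"twist":0},{"claw":87,"linear":[0,30,8.5],"twist":0},{"claw":80,"linear":[0,30,8.5],"twist":0},{"claw":70,"linear":[0,30,8.5],"twist":0},{"claw":60,"linear":[0,30,8.5],"twist":0},{"claw":50,"linear":[0,29,8.8],"twist":0},{"claw":50,"linear":[0,0,0],"twist":-0.11},{"claw":50,"linear":[0,0,0],"twist":-0.11},{"claw":50,"linear":[0,0,0],"twist":-0.11},{"claw":50,"linear":[0,0,0],"twist":-0.11}]'
python3 -m pendant '[{"claw":50,"linear":[0,0,0],"twist":-0.115},{"claw":50,"linear":[0,0,0],"twist":-0.115},{"claw":50,"linear":[0,0,0],"twist":-0.117},{"claw":50,"linear":[25,0,0],"twist":0},{"claw":50,"linear":[25,0,0],"twist":0},{"claw":50,"linear":[26,0,0],"twist":0},{"claw":50,"linear":[0,0,0],"twist":0},{"claw":50,"linear":[0,0,0],"twist":0},{"claw":50,"linear":[0,0,0],"twist":0},{"claw":50,"linear":[0,0,0],"twist":0}]'
python3 -c "
from go import *
rel(polar(.085,135.1),.075,45.1)
p,d=snapshot('wrist');save('w2.png',p)"
```

```text
clock: 1.58
tool_pos: [0.4959, 0.0515, 0.2271]
orientation: [-87.8, 89.9, 27.8]
force: [-0.5, -0.3, 0.0]
opening: 0.0505
clock: 2.42
tool_pos: [0.4972, 0.0517, 0.1524]
orientation: [-116.7, 89.8, 18.4]
force: [-0.0, 0.7, -0.0]
opening: 0.0498
clock 2.42 tcp [0.4972 0.0517 0.1524] jaw -134.9 j6 16.6 open 49.8 F [-0.   0.7 -0. ]
shift mm [77.4  1.3  0.6] twist 0.0 axes y [-0.71 -0.71 -0.  ] z [-0.71  0.71 -0.  ]
```

View pics/w2.png

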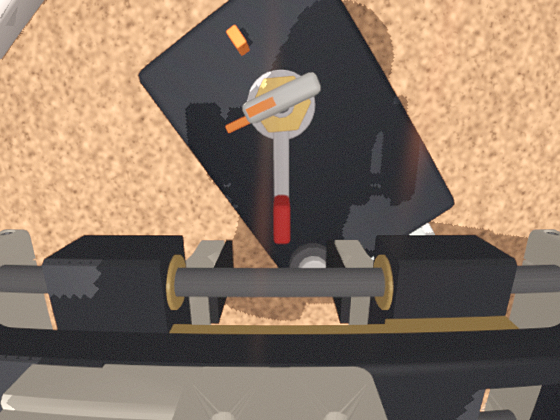

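The red grip lies midway between the fingers (282,220), lined up with the jaws. I descend and grip it.

```bash
python3 -m pendant '[{"claw":50,"linear":[20,1,0],"twist":0},{"claw":50,"linear":[20,0,0],"twist":0},{"claw":50,"linear":[20,0,0],"twist":0},{"claw":50,"linear":[16,0,0],"twist":0},{"claw":30,"linear":[0,0,0],"twist":0},{"claw":8,"linear":[0,0,0],"twist":0},{"claw":8,"linear":[0,0,0],"twist":0},{"claw":8,"linear":[0,0,0],"twist":0},{"claw":8,"linear":[0,0,0],"twist":0},{"claw":8,"linear":[0,0,0],"twist":0}]'
python3 -c "
from go import *
rel(polar(.085,135.1),.075,45.1)"
```

```text
clock: 3.3
tool_pos: [0.4958, 0.0508, 0.0755]
orientation: [-110.2, 89.9, 24.9]
force: [0.3, -0.6, 0.2]
opening: 0.0155
clock 3.3 tcp [0.4958 0.0508 0.0755] jaw -134.9 j6 16.6 open 15.5 F [ 0.3 -0.6  0.2]
shift mm [ 0.5 -0.5  0.2] twist -0.0 axes y [-0.71 -0.71 -0.  ] z [-0.71  0.71 -0.  ]
```

```bash
python3 -m pendant '[{"claw":8,"linear":[0,0,0],"twist":0},{"claw":8,"linear":[0,8.9,-0.5],"twist":-0.105},{"claw":8,"linear":[0,8.9,-0.5],"twist":-0.105},{"claw":8,"linear":[0,8.9,-0.5],"twist":-0.105},{"claw":8,"linear":[0,8.9,-0.5],"twist":-0.105},{"claw":8,"linear":[0,8.9,-0.5],"twist":-0.105},{"claw":8,"linear":[0,8.9,-0.5],"twist":-0.105},{"claw":8,"linear":[0,8.9,-0.5],"twist":-0.105},{"claw":8,"linear":[0,8.9,-0.5],"twist":-0.105},{"claw":8,"linear":[0,8.9,-0.5],"twist":-0.105}]'
python3 -m pendant '[{"claw":8,"linear":[0,0,0],"twist":0},{"claw":8,"linear":[0,0,0],"twist":0},{"claw":40,"linear":[0,0,0],"twist":0},{"claw":40,"linear":[0,0,0],"twist":0},{"claw":40,"linear":[0,0,0],"twist":0},{"claw":40,"linear":[0,0,0],"twist":0},{"claw":40,"linear":[-25,0,0],"twist":0},{"claw":40,"linear":[-30,0,0],"twist":0},{"claw":40,"linear":[-30,0,0],"twist":0},{"claw":40,"linear":[0,0,0],"twist":0}]'
python3 - <<'E'
from go import *
from fit import cloud,masks
rel(A,.165,160)
for c in ['scene','side']:
    p,d=snapshot(c);X,C=cloud(c,p,d);M=masks(X,C)
    Y=X[M['red']];print(c,'red',len(Y),np.degrees(np.arctan2(*(Y[:,:2].mean(0)-A)[::-1])).round(1),np.linalg.norm(Y[:,:2].mean(0)-A).round(4))
    Y=X[M['bar']&(C.max(1)>60)];r=cv2.minAreaRect(Y[:,:2].astype(np.float32)*1000);print(r)
p,d=snapshot('wrist');save('w3.png',p)
E
```

```text
clock: 4.13
tool_pos: [0.4732, -0.0225, 0.0753]
orientation: [-164.2, 89.8, 25.4]
force: [2.2, 5.4, -0.9]
opening: 0.0116
clock: 4.97
tool_pos: [0.4747, -0.0226, 0.1648]
orientation: [179.0, 89.6, 8.3]
force: [0.6, 0.2, 0.6]
opening: 0.04
clock 4.97 tcp [ 0.4747 -0.0226  0.1648] jaw -80.7 j6 78.0 open 40.0 F [0.6 0.2 0.6]
shift mm [  0.5  -0.6 -82.7] twist -1.06 axes y [ 0.16 -0.99  0.  ] z [-0.99 -0.16 -0.01]
scene red 396 -173.3 0.0801
((556.2255859375, -6.159904479980469), (45.4933967590332, 13.138495445251465), 69.39628601074219)
side red 381 -167.2 0.0869
((554.1615600585938, -9.744573593139648), (43.414764404296875, 12.71036148071289), 69.98678588867188)
```

View pics/w3.png

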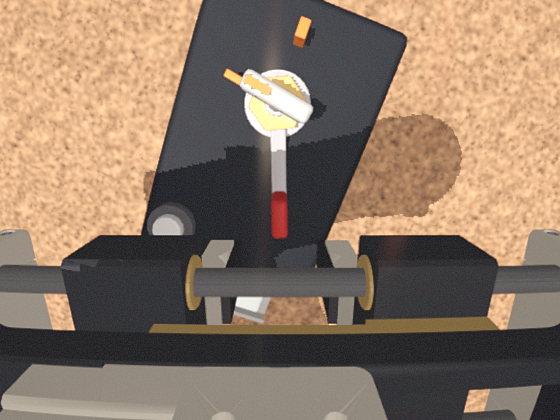

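Lever measures about 189° in the world frame, so the nut is at about 0.94 rad; the bar is unmoved at 70° (about 1.40 rad). Now I go over the adjuster.

```bash
python3 -m pendant '[{"claw":40,"linear":[0,0,-30],"twist":0},{"claw":40,"linear":[0,0,-30],"twist":0},{"claw":40,"linear":[0,-0.6,-22.7],"twist":0},{"claw":40,"linear":[0,0,0],"twist":-0.118},{"claw":40,"linear":[0,0,0],"twist":-0.118},{"claw":40,"linear":[0,0,0],"twist":-0.118},{"claw":40,"linear":[0,0,0],"twist":-0.118},{"claw":40,"linear":[0,0,0],"twist":-0.118},{"claw":40,"linear":[0,0,0],"twist":-0.118},{"claw":40,"linear":[0,0,0],"twist":-0.118}]'
python3 -m pendant '[{"claw":40,"linear":[0,0,0],"twist":-0.117},{"claw":40,"linear":[0,0,0],"twist":-0.117},{"claw":40,"linear":[0,0,0],"twist":0},{"claw":40,"linear":[0,0,0],"twist":0},{"claw":40,"linear":[0,0,0],"twist":0},{"claw":40,"linear":[0,0,0],"twist":0},{"claw":40,"linear":[0,0,0],"twist":0},{"claw":40,"linear":[0,0,0],"twist":0},{"claw":40,"linear":[0,0,0],"twist":0},{"claw":40,"linear":[0,0,0],"twist":0}]'
python3 -c "
from go import *
rel(A,.111,159.8)"
```

```text
clock: 5.95
tool_pos: [0.5523, -0.0094, 0.1577]
orientation: [-42.6, 89.8, -165.8]
force: [0.8, -0.4, -0.4]
opening: 0.0397
clock: 6.78
tool_pos: [0.5534, -0.0092, 0.1596]
orientation: [174.1, 90.0, 64.0]
force: [-0.3, -0.7, -0.4]
opening: 0.0398
clock 6.78 tcp [ 0.5534 -0.0092  0.1596] jaw -20.1 j6 140.6 open 39.8 F [-0.3 -0.7 -0.4]
shift mm [48.6  2.5 -1.5] twist 0.002 axes y [ 0.94 -0.34  0.  ] z [-0.34 -0.94 -0.  ]
```

```bash
python3 -m pendant '[{"claw":40,"linear":[16,2.5,-1.5],"twist":0},{"claw":40,"linear":[16,0,0],"twist":0},{"claw":40,"linear":[15,0,0],"twist":0},{"claw":40,"linear":[0,0,0],"twist":0},{"claw":8,"linear":[0,0,0],"twist":0},{"claw":8,"linear":[0,0,0],"twist":0},{"claw":8,"linear":[0,0,0],"twist":0},{"claw":8,"linear":[0,0,0],"twist":0},{"claw":8,"linear":[0,0,0],"twist":0},{"claw":8,"linear":[0,0,0],"twist":0}]'
python3 -m pendant '[{"claw":8,"linear":[0,0,0],"twist":0},{"claw":8,"linear":[0,0,0],"twist":0.1},{"claw":8,"linear":[0,0,0],"twist":0.1},{"claw":8,"linear":[0,0,0],"twist":0.1},{"claw":8,"linear":[0,0,0],"twist":0.1},{"claw":8,"linear":[0,0,0],"twist":0.1},{"claw":8,"linear":[0,0,0],"twist":0.1},{"claw":8,"linear":[0,0,0],"twist":0.1},{"claw":8,"linear":[0,0,0],"twist":0.1},{"claw":8,"linear":[0,0,0],"twist":0.1}]'
python3 -c "
from go import *
rel(A,.113,79.6)"
```

```text
clock: 7.62
tool_pos: [0.5555, -0.0083, 0.1132]
orientation: [-110.9, 89.9, 139.0]
force: [-4.2, 3.5, 6.9]
opening: 0.0117
clock: 8.45
tool_pos: [0.5551, -0.008, 0.1132]
orientation: [-58.8, 89.9, 139.3]
force: [-7.5, 5.8, 7.8]
opening: 0.0115
clock 8.45 tcp [ 0.5551 -0.008   0.1132] jaw -71.9 j6 88.9 open 11.5 F [-7.5  5.8  7.8]
shift mm [ 0.2  1.  -0.8] twist 0.498 axes y [ 0.31 -0.95 -0.  ] z [-0.95 -0.31  0.  ]
```

```bash
python3 -m pendant '[{"claw":8,"linear":[0,0,0],"twist":0.1},{"claw":8,"linear":[0,0,0],"twist":0.1},{"claw":8,"linear":[0,0,0],"twist":0.1},{"claw":8,"linear":[0,0,0],"twist":0.1},{"claw":8,"linear":[0,0,0],"twist":0.1},{"claw":8,"linear":[0,0,0],"twist":0},{"claw":8,"linear":[0,0,0],"twist":0},{"claw":8,"linear":[0,0,0],"twist":0},{"claw":8,"linear":[0,0,0],"twist":0},{"claw":8,"linear":[0,0,0],"twist":0}]'
python3 -m pendant '[{"claw":40,"linear":[0,0,0],"twist":0},{"claw":40,"linear":[0,0,0],"twist":0},{"claw":40,"linear":[0,0,0],"twist":0},{"claw":40,"linear":[0,0,0],"twist":0},{"claw":40,"linear":[-18,0,0],"twist":0},{"claw":40,"linear":[-18,0,0],"twist":0},{"claw":40,"linear":[-16,0,0],"twist":0},{"claw":40,"linear":[0,0,30],"twist":0},{"claw":40,"linear":[0,0,30],"twist":0},{"claw":40,"linear":[0,0,22],"twist":0}]'
python3 - <<'E'
from go import *
from fit import cloud,masks
rel(polar(.085,189),.078,99)
for c in ['scene','side','wrist']:
    p,d=snapshot(c);X,C=cloud(c,p,d);M=masks(X,C)
    Y=X[M['red']]
    if len(Y):print(c,'red',len(Y),np.degrees(np.arctan2(*(Y[:,:2].mean(0)-A)[::-1])).round(1),np.linalg.norm(Y[:,:2].mean(0)-A).round(4))
    Y=X[M['bar']&(np.linalg.norm(X[:,:2]-A,axis=1)<.03)]
    if len(Y):print(cv2.minAreaRect(Y[:,:2].astype(np.float32)*1000))
save('w4.png',p)
E
```

```text
clock: 9.28
tool_pos: [0.5551, -0.0077, 0.1132]
orientation: [-40.5, 89.9, 129.3]
force: [-8.5, 7.5, 7.6]
opening: 0.0117
clock: 10.12
tool_pos: [0.4738, 0.0056, 0.1644]
orientation: [0.4, 90.0, 170.1]
force: [-0.4, 0.4, 0.5]
opening: 0.0402
clock 10.12 tcp [0.4738 0.0056 0.1644] jaw -100.3 j6 55.2 open 40.2 F [-0.4  0.4  0.5]
shift mm [86.3 27.4 -3.5] twist -0.337 axes y [-0.18 -0.98  0.  ] z [-0.98  0.18  0.  ]
scene red 401 -173.3 0.0802
((556.4656372070312, -6.24262809753418), (14.033746719360352, 44.5455436706543), 79.46564483642578)
side red 396 -167.3 0.0871
((554.4620971679688, -9.409324645996094), (13.437736511230469, 44.345802307128906), 77.68528747558594)
wrist red 638 -169.9 0.0803
((557.8837280273438, -8.64658260345459), (11.85798454284668, 43.125518798828125), 79.52059936523438)
```

View pics/w4.png

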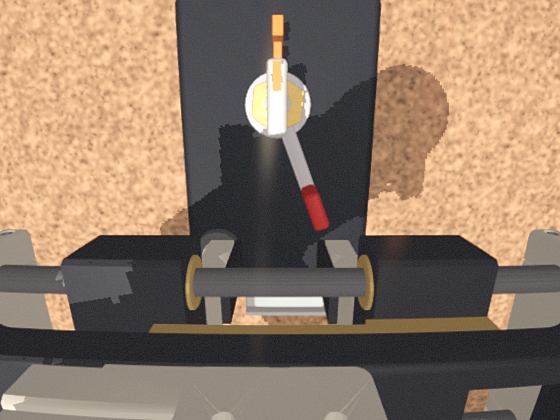

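The needle points straight at the post (image 278,30–60) and the bar lies at -10.5° against -10.4° for the block's x axis. Next: back to the lever.

```bash
python3 -m pendant '[{"claw":40,"linear":[0,27.4,-3.5],"twist":0},{"claw":40,"linear":[0,0,0],"twist":-0.112},{"claw":40,"linear":[0,0,0],"twist":-0.112},{"claw":40,"linear":[0,0,0],"twist":-0.113},{"claw":40,"linear":[20,0,0],"twist":0},{"claw":40,"linear":[20,0,0],"twist":0},{"claw":40,"linear":[10,0,0],"twist":0},{"claw":40,"linear":[0,0,0],"twist":0},{"claw":40,"linear":[0,0,0],"twist":0},{"claw":40,"linear":[0,0,0],"twist":0}]'
python3 -c "
from go import *
rel(polar(.085,189.3),.077,99.3)"
```

```text
clock: 11.1
tool_pos: [0.4751, -0.0217, 0.1152]
orientation: [161.2, 90.0, -9.7]
force: [0.5, 0.6, 0.0]
opening: 0.0399
clock 11.1 tcp [ 0.4751 -0.0217  0.1152] jaw -80.9 j6 77.9 open 39.9 F [0.5 0.6 0. ]
shift mm [38.2  0.3  2.9] twist -0.004 axes y [ 0.16 -0.99  0.  ] z [-0.99 -0.16 -0.  ]
```

```bash
python3 -m pendant '[{"claw":40,"linear":[20,0,2.5],"twist":0},{"claw":40,"linear":[18,0,0],"twist":0},{"claw":40,"linear":[0,0,0],"twist":0},{"claw":8,"linear":[0,0,0],"twist":0},{"claw":8,"linear":[0,0,0],"twist":0},{"claw":8,"linear":[0,0,0],"twist":0},{"claw":8,"linear":[0,0,0],"twist":0},{"claw":8,"linear":[0,0,0],"twist":0},{"claw":8,"linear":[0,0,0],"twist":0},{"claw":8,"linear":[0,0,0],"twist":0}]'
python3 -m pendant '[{"claw":8,"linear":[0,-8.9,-0.5],"twist":0.105},{"claw":8,"linear":[0,-8.9,-0.5],"twist":0.105},{"claw":8,"linear":[0,-8.9,-0.5],"twist":0.105},{"claw":8,"linear":[0,-8.9,-0.5],"twist":0.105},{"claw":8,"linear":[0,-8.9,-0.5],"twist":0.105},{"claw":8,"linear":[0,-8.9,-0.5],"twist":0.105},{"claw":8,"linear":[0,-8.9,-0.5],"twist":0.105},{"claw":8,"linear":[0,-8.9,-0.5],"twist":0.105},{"claw":8,"linear":[0,-8.5,-0.4],"twist":0.1},{"claw":8,"linear":[0,0,0],"twist":0}]'
python3 -c "
from go import *
rel(polar(.085,135.1),.077,45.1)"
```

```text
clock: 11.93
tool_pos: [0.4721, -0.0219, 0.0772]
orientation: [-178.9, 89.9, 10.2]
force: [-1.6, 1.0, 5.9]
opening: 0.0117
clock: 12.77
tool_pos: [0.4956, 0.052, 0.0772]
orientation: [65.2, 89.9, -159.9]
force: [-7.4, 4.6, 12.5]
opening: 0.0116
clock 12.77 tcp [0.4956 0.052  0.0772] jaw -135.1 j6 16.3 open 11.6 F [-7.4  4.6 12.5]
shift mm [ 0.2  0.2 -0.8] twist -0.003 axes y [-0.71 -0.71  0.  ] z [-0.71  0.71  0.  ]
```

```bash
python3 -m pendant '[{"claw":8,"linear":[0,-1.5,0],"twist":0},{"claw":8,"linear":[0,0,0],"twist":0},{"claw":40,"linear":[0,0,0],"twist":0},{"claw":40,"linear":[0,0,0],"twist":0},{"claw":40,"linear":[0,0,0],"twist":0},{"claw":40,"linear":[0,0,0],"twist":0},{"claw":40,"linear":[-25,0,0],"twist":0},{"claw":40,"linear":[-30,0,0],"twist":0},{"claw":40,"linear":[-30,0,0],"twist":0},{"claw":40,"linear":[-20,0,0],"twist":0}]'
python3 -m pendant '[{"claw":40,"linear":[0,0,0],"twist":0},{"claw":40,"linear":[0,0,0],"twist":0},{"claw":40,"linear":[0,0,0],"twist":0},{"claw":40,"linear":[0,0,0],"twist":0},{"claw":40,"linear":[0,0,0],"twist":0},{"claw":40,"linear":[0,0,0],"twist":0},{"claw":40,"linear":[0,0,0],"twist":0},{"claw":40,"linear":[0,0,0],"twist":0},{"claw":40,"linear":[0,0,0],"twist":0},{"claw":40,"linear":[0,0,0],"twist":0}]'
python3 - <<'E'
from go import *
from fit import cloud,masks
rel(A,.2,45)
for c in ['scene','side','wrist']:
    p,d=snapshot(c);X,C=cloud(c,p,d);M=masks(X,C)
    Y=X[M['red']]
    if len(Y):print(c,'red',len(Y),np.degrees(np.arctan2(*(Y[:,:2].mean(0)-A)[::-1])).round(1))
    Y=X[M['bar']&(np.linalg.norm(X[:,:2]-A,axis=1)<.03)]
    if len(Y):print(cv2.minAreaRect(Y[:,:2].astype(np.float32)*1000))
save('w5.png',p)
E
```

```text
clock: 13.6
tool_pos: [0.4974, 0.0523, 0.1842]
orientation: [-123.1, 89.9, 12.1]
force: [1.9, 1.5, -0.5]
opening: 0.0399
clock: 14.43
tool_pos: [0.4966, 0.0522, 0.1815]
orientation: [74.2, 90.0, -150.6]
force: [-0.6, 0.8, 0.1]
opening: 0.0402
clock 14.43 tcp [0.4966 0.0522 0.1815] jaw -134.8 j6 16.6 open 40.2 F [-0.6  0.8  0.1]
shift mm [-18.5   1.2 -85.2] twist 0.004 axes y [-0.7  -0.71  0.  ] z [-0.71  0.7   0.  ]
scene red 565 131.7
((556.2054443359375, -6.320161819458008), (14.241911888122559, 44.82561111450195), 79.8287124633789)
side red 220 138.7
((554.4915161132812, -9.223485946655273), (13.668877601623535, 44.229713439941406), 80.58055114746094)
wrist red 556 135.5
((555.3822021484375, -8.57990837097168), (12.298974990844727, 44.202049255371094), 79.95438385009766)
```

View pics/w5.png

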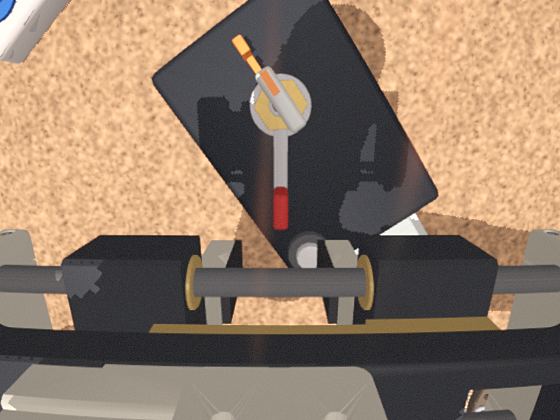

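The lever is home (red grip at 281,208, about 135°, same as at the start), the needle points at the post (241,45) and the gripper is clear. I hand it in.

```bash
python3 -c "
from plant import *
print(close_job())"
```

```text
the job is handed in; nothing more can be done
None
```

The job is done and handed in at about 15 s of the 61 s allowed; no verdict is reported.

- **What I did:** I swung the red lever anticlockwise by about 0.94 rad. I then turned the adjuster bar from about 1.40 rad to the post, and swung the lever back clockwise to its stop.
- **Adjuster:** in the last pictures the bar lies at -9.4° to -10.2°, against -10.4° for the post direction. That is within about 1°, well inside the 10° allowed.
- **Lever:** it reads 131.7° (scene), 138.7° (side) and 135.5° (wrist), against 135.1° for home. The scene and side cameras each see only one face of the grip; they were off from each other by a similar amount (6°) with the lever slack.
- **Gripper:** it stands clear above the block, with about 1 N measured, which is noise.
- **Release button:** I did not measure its travel. The fingertips stayed above its top and off to the side throughout.

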